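# Roll the dowel onto the marking-out line

### The arm

A 7-joint arm with a two-finger parallel gripper is mounted at the origin on the work surface. World frame = base frame: x ahead of the robot, y to its left, z up, the work surface at z = 0. Lengths are in m, angles in rad, forces in N, time in s.
With the tool pointing down it reaches from about 0.425 to 0.825 m from the base axis. Payload 3.6 kg.
Tool frame: the origin (TCP) lies at the very end of the fingers, on their centre line; the grasp point (between the pads) lies manip.hold_point_z behind it (manip.hold_point_z is the distance from the TCP to the grasp point, in m); z points along the fingers, y is the direction in which the jaws open and shut (so a half turn about z gives the same grasp; the last joint's range is limited). The gripper opens to 85 mm and grips with 20 to 120 N. Pads are 22 mm wide; open, the fingers measure 114 mm over their backs; the gripper's body (76 mm by 85 mm) begins 54 mm behind the grasp point. The pads swing forward as they close: fully open they stand 13 mm farther back than shut.
Start: joints at [-1.266, 0.615, -0.013, 1.423, 0.008, 1.103, -0.04], TCP at [0.211, 0.615, 0.231] pointing down, gripper open.
Joint ranges: [-3.12, 3.12], [-0.3, 2.06], [-1.34, 1.32], [0.26, 2.42], [-1.36, 4.5], [0.01, 1.98], [-2.84, 2.84]. Speed limits (rad/s): [2.79, 2.79, 3.14, 3.14, 3.14, 3.14, 3.14].

### API

Orientations are given as a unit quaternion [w, x, y, z].
In Python, from plant import manip gives the robot as it stands.
- The arm moves only by the shell command python3 -m creep 'ROWS'. ROWS is a JSON object of lists of equal length, an entry for each row: "claw": the opening, from 0 (shut) to 1 (fully open); "linear": the shift along the tool's x, y, z in cm, a list of three; "rot": the turn, a rotation vector about the tool's x, y, z in degrees, a list of three. In form: {"claw": [claw, ...], "linear": [[x, y, z], ...], "rot": [[rx, ry, rz], ...]}. A call has 1 to 12 rows; each row shifts and turns the commanded pose from where the row before left it, along the tool's axes as they then stand; what a row does not reach is not made up. A row lasts 1/10 s, in which the tool goes at most 50 mm and 8.59 degrees, less where a joint would pass 70% of its speed; a pose out of reach is approached as far as the arm can. A call with a gripper value outside its range is refused whole. The fingers move at their own pace and stop on an object; the grip force is fixed at half the most. Time passes only in rows, so rows that do not move let the fingers close. It gives the time, the measured TCP pose, the force and the opening at its end, in the units of the state.
- manip.observe(): the state, without advancing time (a new reading comes with each control period).
- manip.capture(name): name is "side" or "top"; returns a dict with "color" (384x512x3 uint8, red, green, blue), "fx", "fy", "cx", "cy" (pixels), "k1" (the pictures are not rectified: a ray, as slopes to the right and down, at radius r is drawn at 1 + k1 r^2 times it, then the intrinsics apply), "world_to_cam" (4x4, takes a point from world to camera coordinates). Camera axes: x right, y down, z forward; pixel columns grow to the right and rows downward; lengths in m; the calibration is good to about 2 mm. A picture is of the moment at which its call begins. There is no depth.
- manip.job_done(): hands the job in, once; it reports no verdict.
The state is a dict: "time": time; "joints": joint angles; "joint_vel": joint speeds; "joint_efforts": joint torques, N m; "tool_pos": TCP position; "tcp_rot": TCP orientation; "wrist_force": force on the tool from outside, world axes, zero at the start; "moment": the same for the moment, N m; "opening": finger opening in m.
Only numpy, scipy, OpenCV 4.12 (cv2) and the standard library are available. Lean on these libraries where they do the work, as an engineer would, in place of code of your own. Each camera call takes 0.05 s, during which the arm holds its last target.

### The job

A wooden dowel lies loose on the plywood marking-out board and must lie centred along the board's dark line, ready for marking. Push its top (or its side) sideways with the fingertips so that it rolls across the board and comes to rest lengthwise over the line: the line runs under the middle of its whole length and still shows past both ends. Let it roll rather than drag it, never lift it, and leave the other things where they stand.

Things in the scene. Friction and masses are not known exactly. Their poses are not given: they have to be found in the camera images.
- dowel_center (a point): Centre of the loose wooden dowel, 36 mm in diameter, 150 mm long, about 110 g, lying on the board (this point 18 mm up from it). y runs along it; x and z turn as it rolls. It starts 65 to 95 mm to either side of the line, within 3 degrees of parallel. A tip pressed lightly on top moves twice as far as the dowel rolls; it stops within mm when let go. Pushed on the slope above mid-height it jams.
- line_mid (a point): Middle of the dark line (4 mm wide, 270 mm long, drawn, no height) across the fixed plywood board, on the board's top face 12 mm above the table. Its y axis runs along the line, its x axis lies in the board across the line, z is up. The board measures 360 mm along x, 300 mm along y, and is centred on this point.
- chimney: Bystander: small turned wooden toy chimney, 34 mm across and 45 mm high, standing on the board on the other side of the line from the dowel. Origin at the centre of its underside.
- glue: Bystander: white glue bottle, 54 mm across and 130 mm high, standing on the table past the board's +y end. Origin at the centre of its underside.
- mallet: Bystander: wooden mallet lying on the table past the board's -y end, head 110 x 65 mm and 55 mm high, handle 190 mm long pointing from the head along its own -y, away from the board. Origin at the centre of the head's underside.
- toy_wheel: Bystander: flat wooden toy wheel, 52 mm across and 18 mm thick, lying on the table past the board's +y end. Origin at the centre of its underside.
Things that resemble listed ones, but are neither listed nor needed, are in the scene too. There is more than one size of the part that bears dowel_center; the job needs the middle-sized.

How it is judged:
By the outcome, as a careful person would: the job done as asked, in the order asked, and still so for the second after the job is handed in, with the robot touching nothing.
It also fails if it takes over 48 s, if anything falls off the work surface, if the arm or the gripper's body presses on something with over 40 N, if the wrist force passes 120 N, or if a joint passes its speed limit or range.

## Working session

There is one attempt and no reset: what is moved stays moved. The work goes in short steps, Python scripts to look and compute and a shell command to move; the robot and the scene stay as the last step left them, time stands still between calls to the robot, and variables do not carry over. Pictures are saved under pics/ and viewed, and the job is handed in when it is done.

```bash
ls; mkdir -p pics
python3 - <<'E'
from plant import manip
import cv2
s=manip.observe(); print(s['time'],s['tool_pos'],s['tcp_rot'],s['opening'],manip.hold_point_z,s['wrist_force'])
for n in('top','side'):
    c=manip.capture(n); cv2.imwrite(f'pics/{n}0.png',c['color'][:,:,::-1]); print(n,c['fx'],c['fy'],c['cx'],c['cy'],c['k1'],c['world_to_cam'].tolist() if hasattr(c['world_to_cam'],'tolist') else c['world_to_cam'])
E
```

```text
pics
0.0 [0.21089135 0.61402171 0.23013227] [-1.74642468e-04  1.64597427e-01  9.86359980e-01 -1.28299224e-03] 0.08535151520942402 0.0187 [-0.18318057  0.47831682  0.8504358 ]
top 471.10898399046243 471.10898399046243 252.8364660121649 199.2305052032384 -0.128602756776464 [[0.007795729758438868, -0.999868905716814, -0.014191475546762635, 0.04599145601562062], [-0.9825122553614655, -0.0050185945946849865, -0.18613028171907034, 0.5390370950521579], [0.18603465984073958, 0.015394320022500822, -0.982422577228855, 1.1284205727837224], [0.0, 0.0, 0.0, 1.0]]
side 369.9079143088607 369.9079143088607 255.4750336884563 193.38066503765486 -0.029479249961339618 [[0.8248999671446071, -0.5649240547789399, -0.020021401972582148, -0.41214267407092453], [-0.34114968806368373, -0.46927924834530527, -0.8144899492360337, 0.24879397879384219], [0.45072933623060063, 0.6787030274019605, -0.579832101609195, 0.643725304058961], [0.0, 0.0, 0.0, 1.0]]
```

View pics/top0.png

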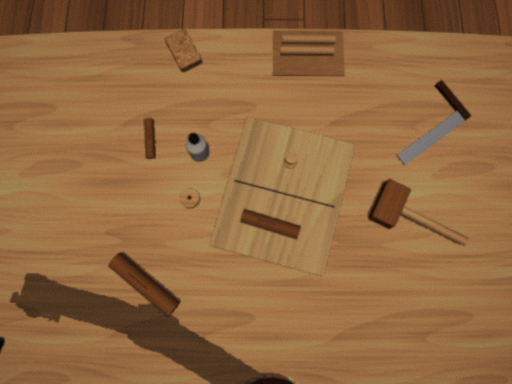

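View pics/side0.png

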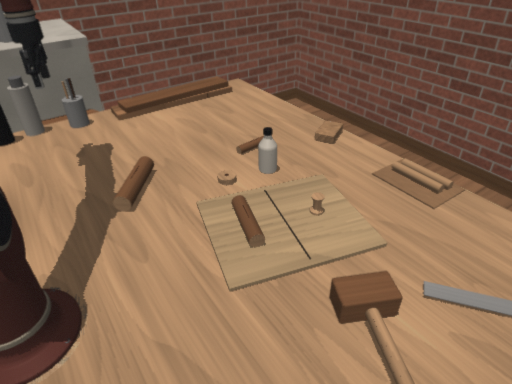

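The top view shows the board's line from about (235,181) to (334,206). The dowel on the board is at (270,223), on the robot side, and the chimney is at (290,161). The other brown rods are decoys off the board. Next I'll measure these.

```bash
cat > h.py <<'E'
from plant import manip
import cv2, numpy as np
def K(c): return np.array([[c['fx'],0,c['cx']],[0,c['fy'],c['cy']],[0,0,1.]])
def ray(c,p,z):
    M=np.array(c['world_to_cam']); R=M[:3,:3]; t=M[:3,3]
    n=cv2.undistortPoints(np.array(p,float).reshape(-1,1,2),K(c),np.array([c['k1'],0,0,0.])).reshape(-1,2)
    # first-order start: exact model r_d=r(1+k1 r^2)
    d=np.c_[n,np.ones(len(n))]@R; o=-R.T@t
    s=(z-o[2])/d[:,2]; return o+d*s[:,None]
def proj(c,P):
    M=np.array(c['world_to_cam'])
    return cv2.projectPoints(np.array(P,float).reshape(-1,1,3),cv2.Rodrigues(M[:3,:3])[0],M[:3,3],K(c),np.array([c['k1'],0,0,0.]))[0].reshape(-1,2)
def blobs(m,amin=30):
    n,l,st,ce=cv2.connectedComponentsWithStats(m.astype('uint8'))
    return [(l==i) for i in range(1,n) if st[i,4]>=amin]
def dowel_line(c,near,win=None):
    g=c['color'].astype(int); hsv=cv2.cvtColor(c['color'],cv2.COLOR_RGB2HSV)
    return g,hsv
E
python3 - <<'E'
from h import *
for n in('top','side'):
    c=manip.capture(n); g=c['color'].astype(int)
    for p in ([(270,223),(285,193),(260,160),(300,180),(290,161)] if n=='top' else [(247,220),(285,220),(225,235),(317,205)]): print(n,p,g[p[1],p[0]])
    m=(g.sum(2)<330)
    for b in blobs(m,40):
        ys,xs=np.nonzero(b); r=cv2.minAreaRect(np.c_[xs,ys].astype(np.float32))
        print(n,len(xs),[np.round(v,1) for v in r],'ext',xs.min(),xs.max(),ys.min(),ys.max())
E
```

```text
top (270, 223) [92 53 28]
top (285, 193) [95 71 47]
top (260, 160) [153 116  76]
top (300, 180) [163 127  82]
top (290, 161) [168 135  84]
top 28004 [array([255.5,  57. ]), array([114., 511.]), np.float64(90.0)] ext 0 511 0 114
top 56 [array([407.,  40.]), array([20.,  4.]), np.float64(0.0)] ext 397 417 38 42
top 1432 [array([447. , 101.9]), array([137.3,  44.5]), np.float64(13.9)] ext 375 511 77 129
top 165 [array([15. , 87.5]), array([11., 30.]), np.float64(90.0)] ext 0 30 82 93
top 232 [array([135.5,  85.4]), array([ 4., 81.]), np.float64(89.2)] ext 95 176 84 88
top 241 [array([348.5,  86. ]), array([ 4., 85.]), np.float64(90.0)] ext 306 391 84 88
top 1254 [array([ 43.5, 116. ]), array([30., 87.]), np.float64(90.0)] ext 0 87 101 131
top 133 [array([233.6, 102.9]), array([41. ,  4.6]), np.float64(2.2)] ext 213 254 100 105
top 731 [array([153.7, 130. ]), array([46.9, 47.1]), np.float64(54.0)] ext 121 169 109 159
top 97 [array([360. , 113.1]), array([ 5.5, 28.2]), np.float64(86.6)] ext 346 374 110 116
top 84 [array([201.6, 121.3]), array([ 5.7, 33. ]), np.float64(87.9)] ext 185 218 1
[... 3458 characters left out ...]
ray([ 7.6, 25.4]), np.float64(5.7)] ext 271 279 148 173
side 92 [array([227.2, 180.9]), array([ 7.9, 18.2]), np.float64(83.3)] ext 218 236 176 185
side 182 [array([287.2, 224.3]), array([82.9,  2.2]), np.float64(56.3)] ext 264 310 190 259
side 896 [array([247.1, 221.7]), array([56.8, 17.4]), np.float64(63.4)] ext 231 265 195 247
side 129 [array([317.6, 206.9]), array([13.8, 15.9]), np.float64(8.7)] ext 310 324 198 215
side 523 [array([307.3, 267.6]), array([  8. , 164.2]), np.float64(75.6)] ext 227 386 244 290
side 3504 [array([365.5, 327. ]), array([112.,  73.]), np.float64(90.0)] ext 329 402 271 383
side 293 [array([467.1, 306. ]), array([90.5,  3.5]), np.float64(13.2)] ext 423 511 295 317
```

```bash
cat >> h.py <<'E'
def linepts(c,roi,th=0.72):
    g=c['color'].astype(float).sum(2); x0,x1,y0,y1=roi
    bg=cv2.medianBlur(c['color'],15).astype(float).sum(2)
    w=np.clip(bg-g,0,None); return w
def measure_dowel(c,seed,box):
    hsv=cv2.cvtColor(c['color'],cv2.COLOR_RGB2HSV)
    g=c['color'].astype(float); ratio=g[...,0]/np.maximum(g[...,1],1)
    lum=g.sum(2)
    m=np.zeros(lum.shape,bool); x0,x1,y0,y1=box
    m[y0:y1,x0:x1]=(ratio[y0:y1,x0:x1]>1.4)&(lum[y0:y1,x0:x1]<330)
    bs=blobs(m,100); b=max(bs,key=lambda b:b.sum())
    return b
def axis_ends(c,b,z):
    ys,xs=np.nonzero(b); P=ray(c,np.c_[xs,ys],z)[:,:2]
    r=cv2.minAreaRect((P*1000).astype(np.float32)); mu=P.mean(0)
    w,v=np.linalg.eigh(np.cov((P-mu).T)); return mu,v[:,1]*np.sign(v[1,1]),r
E
python3 - <<'E'
from h import *
c=manip.capture('top'); g=c['color'].astype(float)
print('ratio',[(round(g[y,x,0]/g[y,x,1],2)) for x,y in [(270,223),(285,193),(260,160),(250,211)]])
b=measure_dowel(c,None,(225,320,195,250))
mu,ax,r=axis_ends(c,b,0.030); print('dowel',mu,ax,np.degrees(np.arctan2(-ax[0],ax[1])),r,b.sum())
v=c['color'].copy(); v[b]=[255,0,0]
# line
lum=g.sum(2); pts=[]
for x in range(238,332):
    yc=181+(x-235)*25/99; y=np.arange(int(yc)-6,int(yc)+7); s=lum[y,x]; w=np.clip(np.median(s)-25-s,0,None)
    if w.sum()>0: pts.append((x,(w*y).sum()/w.sum()))
P=ray(c,pts,0.012)[:,:2]
q=cv2.fitLine(P.astype(np.float32),cv2.DIST_HUBER,0,.001,.001).ravel(); d=q[:2]*np.sign(q[1])
E=ray(c,[(234.5,181),(334.5,206.5)],0.012); print('lineends',E,np.linalg.norm(E[0]-E[1]))
print('linefit',q[2:],d,np.degrees(np.arctan2(-d[0],d[1])))
C=ray(c,[(251.5,118.5),(354,145),(323,273.5),(211.5,247)],0.012);print('board corners',C,C.mean(0))
print('chimney',ray(c,[(291,162)],.012+.03))
for p,z in(((190,198),.018),((197,150),.05)):print(ray(c,[p],z))
s=manip.capture('side')
b2=measure_dowel(s,None,(222,272,185,255)); m2,a2,r2=axis_ends(s,b2,.03);print('side dowel',m2,np.degrees(np.arctan2(-a2[0],a2[1])),r2)
P=ray(s,[(265,190.5),(309.5,258.5)],.012);print('side line ends',P,P.mean(0))
u=s['color'].copy();u[b2]=[255,0,0]
o=np.vstack([cv2.resize(v[110:280,200:370],None,fx=2,fy=2,interpolation=0)]) 
o2=cv2.resize(u[150:320,190:400],None,fx=2,fy=2,interpolation=0)
cv2.imwrite('pics/z1.png',np.hstack([o,o2])[:,:,::-1])
E
```

```text
ratio [np.float64(1.76), np.float64(1.31), np.float64(1.31), np.float64(1.68)]
dowel [0.48054897 0.00582481] [0.28891462 0.95735487] -16.79298678734585 ((480.60015869140625, 6.374603271484375), (152.2721405029297, 36.063331604003906), 73.24585723876953) 822
lineends [[ 0.59426799  0.09830868  0.012     ]
 [ 0.52806491 -0.16107116  0.012     ]] 0.26769526359123413
linefit [ 0.56206125 -0.03173782] [0.255697 0.966757] -14.81489
board corners [[ 0.76669529  0.05539379  0.012     ]
 [ 0.69417109 -0.21767166  0.012     ]
 [ 0.356358   -0.12838333  0.012     ]
 [ 0.4217003   0.15444212  0.012     ]] [ 0.55973117 -0.03405477  0.012     ]
chimney [[ 0.63801015 -0.04742291  0.042     ]]
[[0.5473753  0.21257343 0.018     ]]
[[0.66689096 0.19394798 0.05      ]]
side dowel [0.48210901 0.01428836] -17.705456089797867 ((483.5841064453125, 18.501625061035156), (159.5152587890625, 33.58944320678711), 73.18108367919922)
side line ends [[ 0.59414969  0.09347241  0.012     ]
 [ 0.52578621 -0.16029957  0.012     ]] [ 0.55996795 -0.03341358  0.012     ]
```

View pics/z1.png

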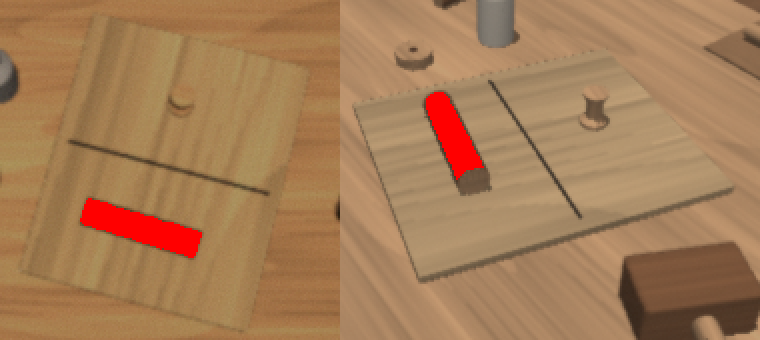

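The measurements agree:
- **Line:** 268 mm long (270 expected), middle at about (0.561, -0.032), at -14.9°.
- **Dowel:** 152 x 36 mm, centre at (0.4805, 0.006), at -16.8°. That is about 88 mm to the robot side of the line.

Plan: set the open fingers parallel to the line behind the dowel, then push it with both fingers at mid-height. That rolls it and squares it up.

```bash
python3 -m creep '{"claw":[1,1,1,1,1,1,1,1,1,1,1,1],"linear":[[0,0,0],[-2.6,-3.6,0],[-2.6,-3.6,0],[-2.6,-3.6,0],[-2.6,-3.6,0],[-2.6,-3.6,0],[-2.6,-3.6,0],[-2.6,-3.6,0],[-2.6,-3.6,0],[-2.6,-3.6,0],[-2.6,-3.6,0],[-2.6,-3.6,0]],"rot":[[0,0,-4],[0,0,0],[0,0,0],[0,0,0],[0,0,0],[0,0,0],[0,0,0],[0,0,0],[0,0,0],[0,0,0],[0,0,0],[0,0,0]]}'
cat >> h.py <<'E'
LM=np.array([.5612,-.0322]); a=np.radians(-14.9); LY=np.array([-np.sin(a),np.cos(a)]); LX=np.array([np.cos(a),np.sin(a)])
from scipy.spatial.transform import Rotation
def st(goal=None):
    s=manip.observe(); q=s['tcp_rot']; R=Rotation.from_quat([q[1],q[2],q[3],q[0]]).as_matrix(); p=np.array(s['tool_pos'])
    print('t',s['time'],'tcp',p.round(4),'lineframe',((p[:2]-LM)@LX).round(4),((p[:2]-LM)@LY).round(4),'yaw',np.degrees(np.arctan2(-R[0,1],R[1,1])).round(2),'tilt',R[:,2].round(3),'F',np.round(s['wrist_force'],2))
    if goal is not None:
        g=np.r_[LM+goal[0]*LX+goal[1]*LY,goal[2]]; print('tool delta cm',(R.T@(g-p)*100).round(2))
E
python3 -c "
from h import *
st((-.130,.014,.08))"
```

```text
time: 1.5
tool_pos: [0.3858, 0.1568, 0.2317]
tcp_rot: [0.0, 0.13, 0.992, 0.0]
wrist_force: [-0.0, 0.6, 0.8]
opening: 0.0856
t 1.5 tcp [0.3858 0.1568 0.2317] lineframe -0.2181 0.1375 yaw -14.94 tilt [ 0.001  0.001 -1.   ] F [-0.03  0.58  0.76]
tool delta cm [ -8.81 -12.36  15.17]
```

```bash
python3 -m creep '{"claw":[1,1,1,1,1,1,1,1],"linear":[[-2.2,-3.1,0],[-2.2,-3.1,0],[-2.2,-3.1,0],[-2.2,-3.1,0],[0,0,4],[0,0,4],[0,0,4],[0,0,3]],"rot":[[0,0,0],[0,0,0],[0,0,0],[0,0,0],[0,0,0],[0,0,0],[0,0,0],[0,0,0]]}'
python3 -c "
from h import *
st((-.130,.014,.02))
s=manip.capture('side');t=manip.capture('top')
cv2.imwrite('pics/s1.png',np.hstack([cv2.resize(s['color'][130:330,150:400],None,fx=1.6,fy=1.6),cv2.resize(t['color'][100:300,150:400],None,fx=1.6,fy=1.6)])[:,:,::-1])"
```

```text
time: 2.3
tool_pos: [0.4378, 0.0158, 0.0796]
tcp_rot: [-0.0, 0.13, 0.991, -0.0]
wrist_force: [-0.3, -0.3, 0.1]
opening: 0.0856
t 2.3 tcp [0.4378 0.0158 0.0796] lineframe -0.1316 0.0146 yaw -14.96 tilt [-0.001 -0.    -1.   ] F [-0.28 -0.33  0.07]
tool delta cm [-0.16 -0.06  5.96]
```

View pics/s1.png

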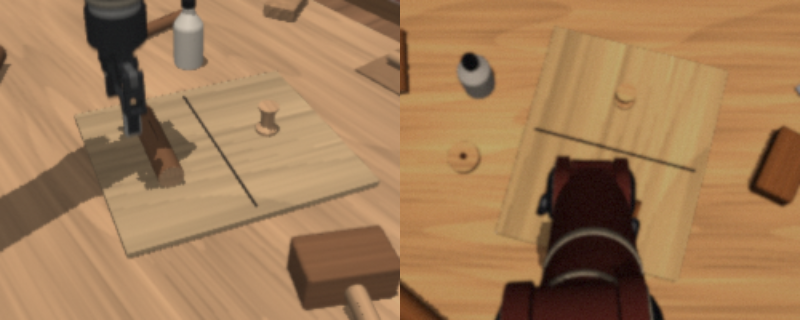

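The gripper is behind the dowel and clear of it; the near fingertip ends at about side pixel (233,213). I'll check the real tip height from that pixel.

```bash
python3 -c "
from h import *
s=manip.capture('side')
for sy in (-.05,.05):
  p=LM-.1316*LX+(.0146+sy)*LY
  for z in (.07,.08,.09,.1): print(sy,z,proj(s,[np.r_[p,z]]).round(1))
im=cv2.resize(s['color'][130:240,190:290],None,fx=5,fy=5);cv2.imwrite('pics/s2.png',im[:,:,::-1])"
```

```text
-0.05 0.07 [[234.1 223.1]]
-0.05 0.08 [[233.9 219.4]]
-0.05 0.09 [[233.6 215.6]]
-0.05 0.1 [[233.3 211.8]]
0.05 0.07 [[221.5 196.9]]
0.05 0.08 [[221.2 193.3]]
0.05 0.09 [[220.9 189.7]]
0.05 0.1 [[220.5 186.1]]
```

View pics/s2.png

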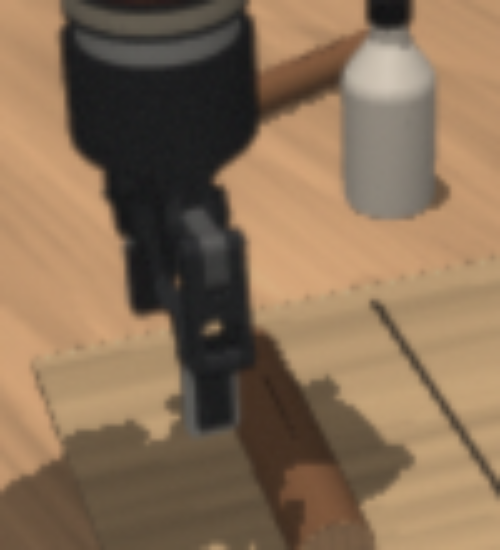

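```bash
python3 -m creep '{"claw":[1,1,1,1],"linear":[[0,0,3],[0,0,2.5],[0,0,1],[0,0,0]],"rot":[[0,0,0],[0,0,0],[0,0,0],[0,0,0]]}' && python3 -m creep '{"claw":[1,1],"linear":[[0,0,0.6],[0,0,0]],"rot":[[0,0,0],[0,0,0]]}'
python3 -c "
from h import *
st((-.035,.0146,.009))
s=manip.capture('side')
for z in (.01,.02,.03):print(proj(s,[np.r_[LM-.1316*LX+(.0146-.05)*LY,z]]).round(1))
im=cv2.resize(s['color'][150:260,190:290],None,fx=5,fy=5);cv2.imwrite('pics/s3.png',im[:,:,::-1])"
```

```text
time: 2.85
tool_pos: [0.4388, 0.0159, 0.0167]
tcp_rot: [0.0, 0.13, 0.992, 0.0]
wrist_force: [0.2, 0.1, 0.3]
opening: 0.0852
time: 3.05
tool_pos: [0.439, 0.0159, 0.011]
tcp_rot: [0.001, 0.13, 0.992, 0.0]
wrist_force: [-0.8, -0.4, -0.6]
opening: 0.0852
t 3.05 tcp [0.439  0.0159 0.011 ] lineframe -0.1305 0.0151 yaw -14.95 tilt [ 0.002  0.    -1.   ] F [-0.78 -0.38 -0.6 ]
tool delta cm [-9.55 -0.04  0.22]
[[235.6 244.2]]
[[235.4 240.8]]
[[235.1 237.4]]
```

View pics/s3.png

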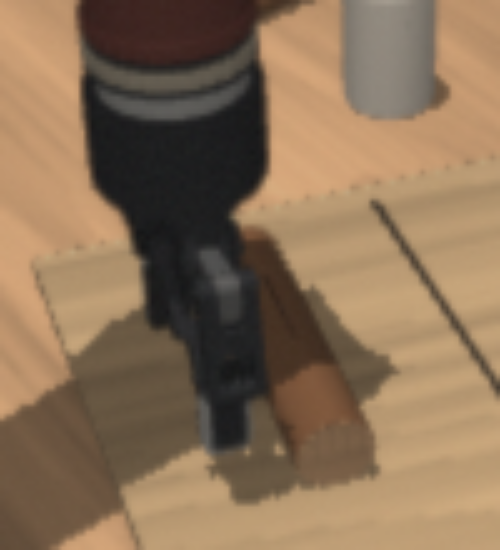

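The tip bottoms are at about 22 mm, below the dowel's axis at 30 mm, and the pads reach above its top. So contact will be at mid-height. I'll push slowly.

```bash
python3 -m creep '{"claw":[1,1,1,1,1,1,1,1,1,1,1,1],"linear":[[-0.5,0,0.2],[-0.5,0,0],[-0.5,0,0],[-0.4,0,0],[-0.4,0,0],[-0.4,0,0],[-0.4,0,0],[-0.4,0,0],[-0.4,0,0],[-0.4,0,0],[-0.4,0,0],[0,0,0]],"rot":[[0,0,0],[0,0,0],[0,0,0],[0,0,0],[0,0,0],[0,0,0],[0,0,0],[0,0,0],[0,0,0],[0,0,0],[0,0,0],[0,0,0]]}'
python3 -c "
from h import *
st((-.035,.0146,.009))
s=manip.capture('side');t=manip.capture('top')
cv2.imwrite('pics/s4.png',np.hstack([cv2.resize(s['color'][130:330,150:400],None,fx=1.6,fy=1.6),cv2.resize(t['color'][100:300,150:400],None,fx=1.6,fy=1.6)])[:,:,::-1])"
```

```text
time: 4.3
tool_pos: [0.4845, 0.0035, 0.0083]
tcp_rot: [0.001, 0.13, 0.991, -0.0]
wrist_force: [0.6, 0.3, 0.3]
opening: 0.0852
t 4.3 tcp [0.4845 0.0035 0.0083] lineframe -0.0833 0.0148 yaw -14.96 tilt [ 0.001 -0.    -1.   ] F [0.56 0.27 0.27]
tool delta cm [-4.83 -0.02 -0.06]
```

View pics/s4.png

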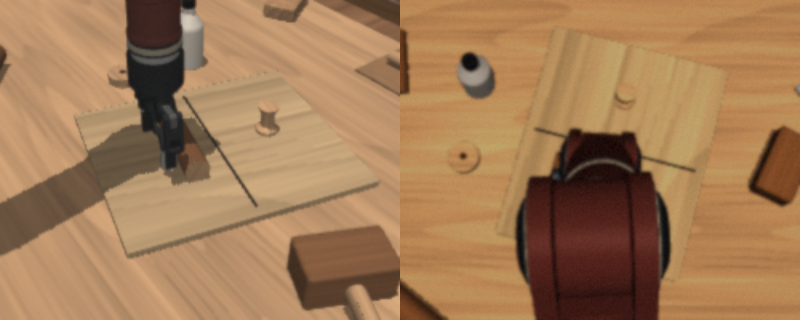

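The dowel rolls ahead of the fingers with almost no force. I'll carry on, slowing down, and stop short of the line to measure.

```bash
python3 -m creep '{"claw":[1,1,1,1,1,1,1,1,1,1,1,1],"linear":[[-0.4,0,0],[-0.4,0,0],[-0.4,0,0],[-0.4,0,0],[-0.4,0,0],[-0.4,0,0],[-0.4,0,0],[-0.4,0,0],[-0.3,0,0],[-0.2,0,0],[-0.2,0,0],[0,0,0]],"rot":[[0,0,0],[0,0,0],[0,0,0],[0,0,0],[0,0,0],[0,0,0],[0,0,0],[0,0,0],[0,0,0],[0,0,0],[0,0,0],[0,0,0]]}'
python3 -m creep '{"claw":[1,1,1],"linear":[[0,0,0],[0,0,0],[0,0,0]],"rot":[[0,0,0],[0,0,0],[0,0,0]]}'
python3 -c "
from h import *
st((-.029,.0146,.009))
s=manip.capture('side')
cv2.imwrite('pics/s5.png',cv2.resize(s['color'][170:270,220:340],None,fx=5,fy=5)[:,:,::-1])"
```

```text
time: 5.6
tool_pos: [0.5216, -0.0064, 0.0083]
tcp_rot: [0.0, 0.13, 0.991, -0.0]
wrist_force: [0.7, -0.6, -0.4]
opening: 0.0855
time: 5.9
tool_pos: [0.5212, -0.0063, 0.0083]
tcp_rot: [-0.0, 0.13, 0.992, -0.0]
wrist_force: [-0.4, 0.2, 0.1]
opening: 0.0854
t 5.9 tcp [ 0.5212 -0.0063  0.0083] lineframe -0.0453 0.0148 yaw -14.95 tilt [-0.  0. -1.] F [-0.44  0.25  0.12]
tool delta cm [-1.63 -0.01 -0.07]
```

View pics/s5.png

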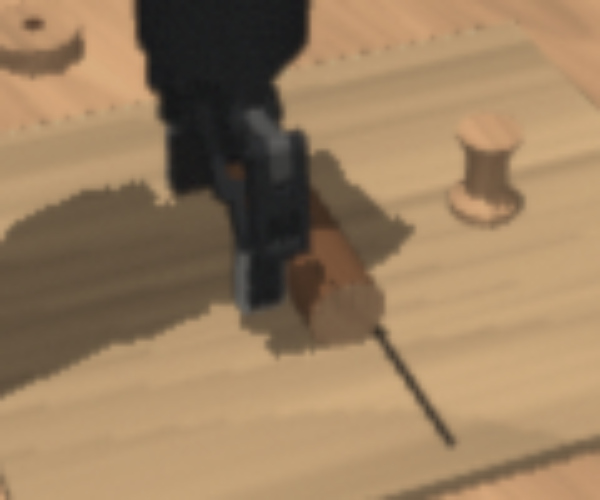

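The near end face is just short of the line. I'll back off and swing aside to measure it exactly.

```bash
python3 -m creep '{"claw":[1,1,1,1,1,1,1,1,1,1,1,1],"linear":[[1,0,0],[2,0,0],[2,0,0],[0,0,-3],[0,0,-4],[0,0,-4],[0,4,-3],[0,4.5,0],[0,4.5,0],[0,4.5,0],[0,4.5,0],[0,4,0]],"rot":[[0,0,0],[0,0,0],[0,0,0],[0,0,0],[0,0,0],[0,0,0],[0,0,0],[0,0,0],[0,0,0],[0,0,0],[0,0,0],[0,0,0]]}'
cat >> h.py <<'E'
def check(tag):
    st()
    t=manip.capture('top'); s=manip.capture('side')
    cv2.imwrite(f'pics/{tag}.png',np.hstack([cv2.resize(t['color'][110:280,190:370],None,fx=2.1,fy=2.1),cv2.resize(s['color'][150:320,190:370],None,fx=2.1,fy=2.1)])[:,:,::-1])
    g=t['color'].astype(float); lum=g.sum(2); pts=[]
    b=measure_dowel(t,None,(225,345,165,250))
    mu,ax,r=axis_ends(t,b,.030); print('dowel',mu,'ang',np.degrees(np.arctan2(-ax[0],ax[1])),r,b.sum())
    print(' in line frame mm',((mu-LM)@LX*1000).round(1),((mu-LM)@LY*1000).round(1))
    # visible line
    for x in range(236,333):
        yc=181+(x-235)*25/99; y=np.arange(int(yc)-6,int(yc)+7)
        if b[y,x].any() : continue
        v=lum[y,x]; w=np.clip(np.median(v)-25-v,0,None)
        if w.sum()>0: pts.append((x,(w*y).sum()/w.sum()))
    P=ray(t,pts,.012)[:,:2]; q=cv2.fitLine(P.astype(np.float32),cv2.DIST_HUBER,0,.001,.001).ravel(); d=q[:2]*np.sign(q[1]); n=np.array([d[1],-d[0]])
    print(' line ang',np.degrees(np.arctan2(-d[0],d[1])),'dowel off fitted line mm',((mu-q[2:])@n*1000).round(2))
    b2=measure_dowel(s,None,(225,330,185,265)); m2,a2,r2=axis_ends(s,b2,.03)
    print(' side (lit part)',((m2-LM)@LX*1000).round(1),np.degrees(np.arctan2(-a2[0],a2[1])),r2)
E
python3 -c "
from h import *
check('c1')"
```

```text
time: 7.15
tool_pos: [0.539, 0.2603, 0.148]
tcp_rot: [-0.001, 0.129, 0.992, 0.0]
wrist_force: [1.0, -1.5, 0.4]
opening: 0.0855
t 7.15 tcp [0.539  0.2603 0.148 ] lineframe -0.0966 0.277 yaw -14.86 tilt [-0.001  0.    -1.   ] F [ 1.05 -1.5   0.41]
dowel [ 0.55106575 -0.01393749] ang -15.850808746080821 ((551.015869140625, -13.973129272460938), (152.99148559570312, 35.3899040222168), 74.07174682617188) 787
 in line frame mm -14.5 15.0
 line ang -14.813497 dowel off fitted line mm -15.19
 side (lit part) -15.4 -17.328274238154506 ((553.23583984375, -2.9553756713867188), (161.9649200439453, 34.83121871948242), 73.7399673461914)
```

View pics/c1.png

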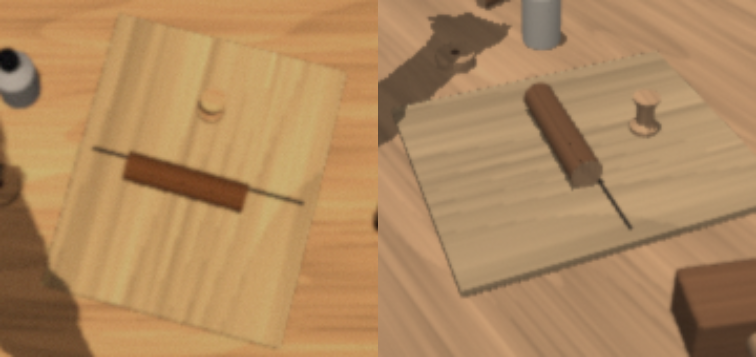

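```bash
cat >> h.py <<'E'
def edges(t,box=(225,345,165,250)):
    b=measure_dowel(t,None,box); g=t['color'].astype(np.float32); lum=cv2.GaussianBlur(g[...,0],(0,0),.7)
    ys,xs=np.nonzero(b); out=[]
    res=[]
    for side in(0,1):
        pts=[]
        for x in range(xs.min()+8,xs.max()-7):
            yy=ys[xs==x]; y=yy.min() if side==0 else yy.max()
            w=np.arange(y-3,y+4); gr=np.abs(np.diff(lum[w,x])); gr[gr<gr.max()*.3]=0
            pts.append((x,((w[:-1]+.5)*gr).sum()/gr.sum()))
        P=ray(t,pts,.030)[:,:2]; q=cv2.fitLine(P.astype(np.float32),cv2.DIST_HUBER,0,.001,.001).ravel(); d=q[:2]*np.sign(q[1])
        off=(q[2:]-LM)@np.array([d[1],-d[0]])
        print(' edge',side,'ang',np.degrees(np.arctan2(-d[0],d[1])).round(2),'off mm',((q[2:]-LM)@LX*1000).round(1))
E
python3 -c "
from h import *
edges(manip.capture('top'))
s=manip.capture('side'); t=manip.capture('top')
cv2.imwrite('pics/c1t.png',cv2.resize(t['color'][160:225,220:345],None,fx=6,fy=6,interpolation=0)[:,:,::-1])
cv2.imwrite('pics/c1s.png',cv2.resize(s['color'][175:270,240:340],None,fx=6,fy=6,interpolation=0)[:,:,::-1])"
```

```text
edge 0 ang -15.85 off mm 4.3
 edge 1 ang -15.67 off mm -33.5
```

View pics/c1t.png

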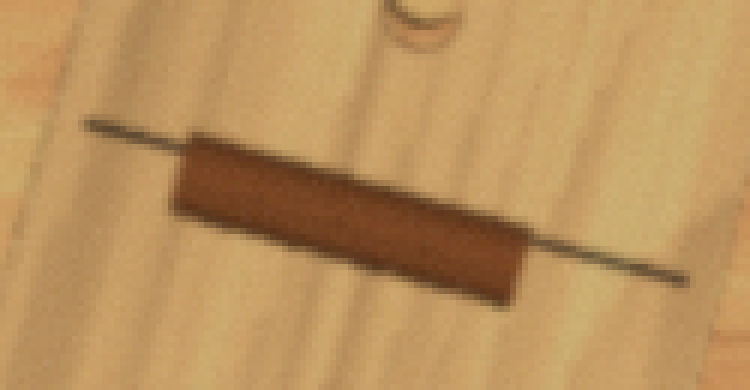

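View pics/c1s.png

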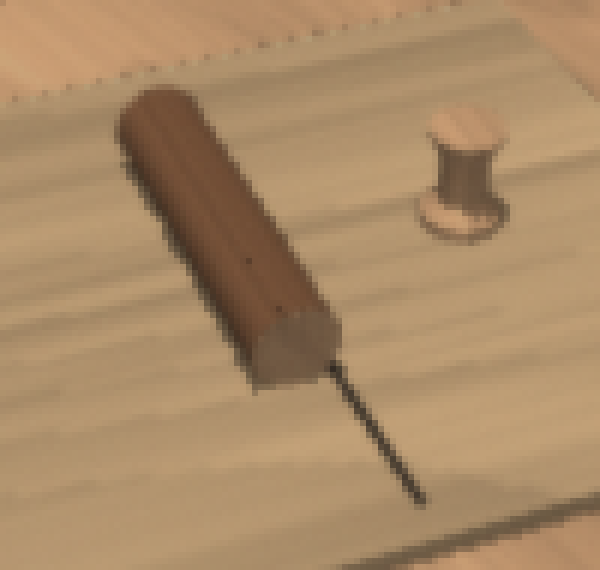

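The dowel is 14.6–15.2 mm short of the line, and its +y end leads by about 0.9°. TCP and dowel centre are 30 mm apart at contact. For the last push I'll turn the tool 0.9° more and stop at TCP x ≈ -30 mm in the line frame.

```bash
python3 -m creep '{"claw":[1,1,1,1,1,1,1,1],"linear":[[0,-4.4,0],[0,-4.4,0],[0,-4.4,0],[0,-4.4,0],[0,-4.4,0],[0,-4.2,0],[0,0,0],[0,0,0]],"rot":[[0,0,0],[0,0,0],[0,0,0],[0,0,0],[0,0,0],[0,0,0],[0,0,-0.9],[0,0,0]]}'
python3 -c "
from h import *
st((-.070,.015,.0085))"
```

```text
time: 8.2
tool_pos: [0.4714, 0.002, 0.1486]
tcp_rot: [-0.0, 0.125, 0.992, -0.0]
wrist_force: [0.4, 1.1, 0.0]
opening: 0.0855
t 8.2 tcp [0.4714 0.002  0.1486] lineframe -0.0956 0.0099 yaw -14.39 tilt [-0.    -0.001 -1.   ] F [0.39 1.14 0.02]
tool delta cm [-2.57  0.49 14.01]
```

```bash
python3 -m creep '{"claw":[1,1,1,1,1,1,1],"linear":[[0,0.5,4],[0,0,4],[0,0,4],[0,0,2],[-1,0,0],[-1,0,0],[0,0,0]],"rot":[[0,0,0],[0,0,0],[0,0,0],[0,0,0],[0,0,0],[0,0,0],[0,0,0]]}'
python3 -c "
from h import *
st((-.0305,.015,.0085))"
```

```text
time: 8.9
tool_pos: [0.4971, 0.0044, 0.0099]
tcp_rot: [0.003, 0.122, 0.992, 0.0]
wrist_force: [0.6, -0.4, 0.5]
opening: 0.0851
t 8.9 tcp [0.4971 0.0044 0.0099] lineframe -0.0713 0.0189 yaw -14.07 tilt [ 0.007 -0.    -1.   ] F [ 0.64 -0.4   0.47]
tool delta cm [-4.08 -0.44  0.16]
```

```bash
python3 -m creep '{"claw":[1,1,1,1,1,1],"linear":[[-0.5,-0.4,0.1],[-0.5,0,0],[-0.5,0,0],[-0.3,0,0],[0,0,0],[0,0,0]],"rot":[[0,0,0],[0,0,0],[0,0,0],[0,0,0],[0,0,0],[0,0,0]]}'
python3 -c "
from h import *
st((-.0305,.015,.0085))"
```

```text
time: 9.5
tool_pos: [0.5094, -0.0035, 0.0073]
tcp_rot: [-0.0, 0.122, 0.993, 0.0]
wrist_force: [0.9, 0.4, -0.3]
opening: 0.0855
t 9.5 tcp [ 0.5094 -0.0035  0.0073] lineframe -0.0574 0.0144 yaw -14.04 tilt [-0.  0. -1.] F [ 0.85  0.45 -0.31]
tool delta cm [-2.69  0.02 -0.12]
```

```bash
python3 -m creep '{"claw":[1,1,1,1,1,1,1,1,1,1,1,1],"linear":[[-0.4,0,0],[-0.4,0,0],[-0.3,0,0],[-0.3,0,0],[-0.3,0,0],[-0.2,0,0],[-0.2,0,0],[-0.2,0,0],[-0.1,0,0],[-0.1,0,0],[0,0,0],[0,0,0]],"rot":[[0,0,0],[0,0,0],[0,0,0],[0,0,0],[0,0,0],[0,0,0],[0,0,0],[0,0,0],[0,0,0],[0,0,0],[0,0,0],[0,0,0]]}'
python3 -c "
from h import *
st((-.0305,.015,.0085))"
```

```text
time: 10.7
tool_pos: [0.5338, -0.0097, 0.0073]
tcp_rot: [-0.0, 0.122, 0.992, -0.0]
wrist_force: [-0.4, -0.1, -0.7]
opening: 0.0857
t 10.7 tcp [ 0.5338 -0.0097  0.0073] lineframe -0.0322 0.0147 yaw -14.05 tilt [-0. -0. -1.] F [-0.41 -0.12 -0.74]
tool delta cm [-0.17  0.02 -0.12]
```

One more 1.5 mm, then back off and measure.

```bash
python3 -m creep '{"claw":[1,1,1,1],"linear":[[-0.1,0,0],[-0.1,0,0],[0,0,0],[0,0,0]],"rot":[[0,0,0],[0,0,0],[0,0,0],[0,0,0]]}'
python3 -m creep '{"claw":[1,1,1,1,1,1,1,1,1,1,1,1],"linear":[[1,0,0],[2,0,0],[2,0,0],[0,0,-3],[0,0,-4],[0,0,-4],[0,4,-3],[0,4.5,0],[0,4.5,0],[0,4.5,0],[0,4.5,0],[0,4,0]],"rot":[[0,0,0],[0,0,0],[0,0,0],[0,0,0],[0,0,0],[0,0,0],[0,0,0],[0,0,0],[0,0,0],[0,0,0],[0,0,0],[0,0,0]]}'
python3 -c "
from h import *
check('c2')
t=manip.capture('top'); edges(t)
cv2.imwrite('pics/c2t.png',cv2.resize(t['color'][160:225,220:345],None,fx=6,fy=6,interpolation=0)[:,:,::-1])"
```

```text
time: 11.1
tool_pos: [0.5359, -0.0102, 0.0073]
tcp_rot: [0.0, 0.122, 0.992, -0.0]
wrist_force: [0.4, 0.2, 0.3]
opening: 0.0855
time: 12.3
tool_pos: [0.5493, 0.2568, 0.147]
tcp_rot: [-0.001, 0.122, 0.993, 0.0]
wrist_force: [0.3, 0.4, -0.7]
opening: 0.0852
t 12.3 tcp [0.5493 0.2568 0.147 ] lineframe -0.0858 0.2762 yaw -13.96 tilt [-0.001  0.    -1.   ] F [ 0.26  0.35 -0.74]
dowel [ 0.56519615 -0.01742575] ang -15.674829368004218 ((565.296142578125, -17.288238525390625), (153.08705139160156, 35.83757400512695), 74.62853240966797) 793
 in line frame mm 0.1 15.3
 line ang -14.785204 dowel off fitted line mm -0.59
 side (lit part) -1.0 -16.957029935458223 ((567.037841796875, -6.076240539550781), (159.8600616455078, 34.816932678222656), 74.3157730102539)
 edge 0 ang -15.95 off mm 18.5
 edge 1 ang -15.68 off mm -18.9
```

View pics/c2.png

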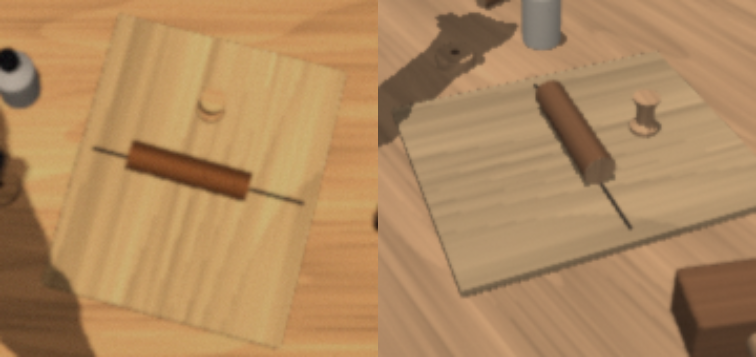

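View pics/c2t.png

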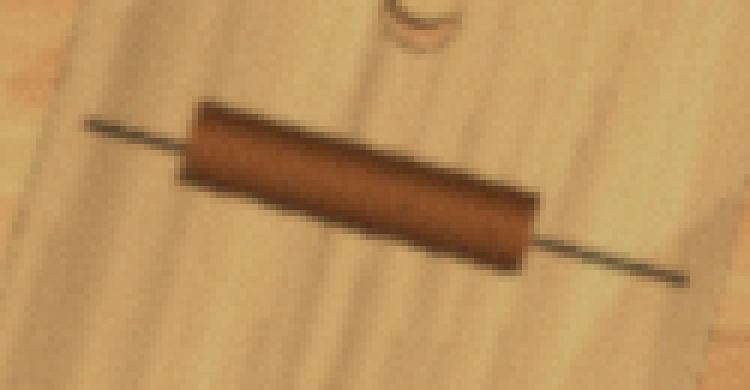

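The centre is on the line to within about 0.6 mm. The top-view angle still reads about 0.9° off, so I'll check it with edge fits in the side view.

```bash
cat >> h.py <<'E'
def sidecheck(s):
    g=s['color'].astype(np.float32); L=cv2.GaussianBlur(g[...,0],(0,0),.7)
    b=measure_dowel(s,None,(225,330,185,265)); ys,xs=np.nonzero(b); out=[]
    for side in(0,1):
        pts=[]
        for y in range(ys.min()+10,ys.max()-9):
            xx=xs[ys==y]; x=xx.min() if side==0 else xx.max()
            w=np.arange(x-3,x+4); gr=np.abs(np.diff(L[y,w])); gr[gr<gr.max()*.3]=0
            pts.append(((((w[:-1]+.5)*gr).sum()/gr.sum()),y))
        P=ray(s,pts,.03)[:,:2]; q=cv2.fitLine(P.astype(np.float32),cv2.DIST_HUBER,0,.001,.001).ravel(); d=q[:2]*np.sign(q[1])
        print(' side edge',side,np.degrees(np.arctan2(-d[0],d[1])).round(2),'n',len(pts),((q[2:]-LM)@LX*1000).round(1))
    lum=g.sum(2); pts=[]
    for y in range(190,259):
        xc=265+(y-190.5)*44.5/68; x=np.arange(int(xc)-5,int(xc)+7)
        if b[y,x].any() or b[max(0,y-14):y,x].any(): continue
        v=lum[y,x]; w=np.clip(np.median(v)-40-v,0,None)
        if w.sum()>0: pts.append(((w*x).sum()/w.sum(),y))
    P=ray(s,pts,.012)[:,:2]; q=cv2.fitLine(P.astype(np.float32),cv2.DIST_HUBER,0,.001,.001).ravel(); d=q[:2]*np.sign(q[1])
    print(' side line',np.degrees(np.arctan2(-d[0],d[1])).round(2),len(pts),((q[2:]-LM)@LX*1000).round(1))
E
python3 - <<'E'
from h import *
s=manip.capture('side'); sidecheck(s)
t=manip.capture('top')
# residual of column mid-line vs line in top at both ends
g=t['color'].astype(np.float32); b=measure_dowel(t,None,(225,345,165,250)); ys,xs=np.nonzero(b)
P=ray(t,np.c_[xs,ys],.03)[:,:2]-LM; u=P@LY; v=P@LX
for lo in range(-60,90,15):
    k=(u*1000>=lo)&(u*1000<lo+15); print(lo,v[k].mean()*1000, v[k].min()*1000,v[k].max()*1000,k.sum())
cv2.imwrite('pics/c2s.png',cv2.resize(s['color'][175:270,240:340],None,fx=6,fy=6,interpolation=0)[:,:,::-1])
E
```

```text
side edge 0 -15.15 n 22 -20.9
 side edge 1 -15.77 n 22 19.1
 side line -14.63 18 -0.5
-60 -1.1880770289349647 -18.102306262290334 16.647739289445585 78
-45 -0.6678844696245086 -17.59888726059 15.821708171888123 77
-30 -0.3493520967738271 -17.92551931115222 16.859804903051668 78
-15 -0.22393213389454944 -16.915143673081868 17.230130319456237 78
0 0.031381073239694135 -17.07709301818376 17.080868536742592 79
15 0.11666089131702424 -17.400084624891008 17.604527709931126 79
30 -0.14862160280446943 -16.892509084793936 16.785325741891267 77
45 1.0597462558449706 -15.875228795051353 17.83784654256476 77
60 0.9452245776369191 -16.194048738312638 18.222654420441298 78
75 0.8609922111689801 -16.35302766305456 18.61178212650155 79
```

View pics/c2s.png

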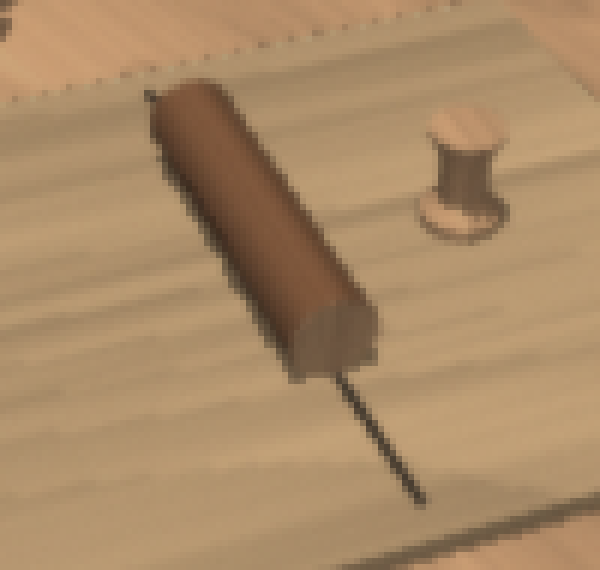

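Both views agree. The dowel is centred to within about 0.5 mm and tilted about 0.9°, which puts its ends only ±1.2 mm off, within the 4 mm line. Another nudge would risk more than it gains, so I'll hand in.

```bash
python3 -m creep '{"claw":[1,1,1],"linear":[[0,0,0],[0,0,0],[0,0,0]],"rot":[[0,0,0],[0,0,0],[0,0,0]]}'; python3 -c "
from h import *
check('c3'); print(manip.job_done())"
```

```text
time: 12.85
tool_pos: [0.5505, 0.2529, 0.1475]
tcp_rot: [-0.0, 0.123, 0.992, -0.0]
wrist_force: [-0.1, 0.1, 0.7]
opening: 0.0858
t 12.85 tcp [0.5505 0.2529 0.1475] lineframe -0.0836 0.2728 yaw -14.16 tilt [-0. -0. -1.] F [-0.08  0.08  0.65]
dowel [ 0.5650656  -0.01759133] ang -15.823282440839245 ((564.7857666015625, -17.50408935546875), (153.7385711669922, 35.90855407714844), 74.2996826171875) 788
 in line frame mm -0.0 15.1
 line ang -14.780964 dowel off fitted line mm -0.68
 side (lit part) -0.9 -16.904490746030838 ((567.0808715820312, -6.479164123535156), (160.6126251220703, 34.51620864868164), 74.3157730102539)
the job is handed in; nothing more can be done
None
```

The dowel now lies over the line, and I handed the job in at about 13 s of the 48 s allowed. I rolled it about 88 mm in two slow side pushes with both open fingertips at mid-height, then backed the gripper off and swung it clear. Wrist force readings stayed under about 2 N.

- **Across the line:** the last check put the dowel's centre 0 to 0.7 mm off in the top view and about 0.9 mm off in the side view. It did not move between the last two checks.
- **Angle:** it still lies roughly 1° off the line (readings of 0.9–1.0° in the top view, 0.5–1.1° in the side view), so each end is about 1 mm off. I turned the tool 0.9° for the second push to correct this, but the angle did not change. I left it because another nudge risked making it worse.
- **Along the line:** its middle sits about 15 mm towards the +y end, as it did at the start, because rolling cannot shift it lengthwise. The line shows past both ends.
- **Other things:** the arm stayed well clear of them, and the chimney, glue bottle, wheel and mallet head look unmoved in the pictures. I did not measure them again.

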